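Rolling pin out of the split-lid baking box

ROBOT

A 6-joint arm with a two-finger parallel gripper is mounted at the origin on the work surface. World frame = base frame: x ahead of the robot, y to its left, z up, the work surface at z = 0. Lengths are in m, angles in rad, forces in N, time in s.
With the tool pointing down it reaches from about 0.25 to 0.725 m from the base axis. Payload 9.7 kg.
Tool frame: the origin (TCP) lies at the very end of the fingers, on their centre line; the grasp point (between the pads) lies 19 mm behind it; x points along the fingers, y is the direction in which the jaws open and shut, and the axes are right-handed (so a half turn about x gives the same grasp; the last joint's range is limited). The gripper opens to 85 mm and grips with 20 to 120 N. Pads are 22 mm wide; open, the fingers measure 114 mm over their backs; the gripper's body (76 mm by 85 mm) begins 54 mm behind the grasp point. The pads swing forward as they close: fully open they stand 13 mm farther back than shut.
Start: joints at [1.334, 0.087, 0.176, 1.66, 0, 1.571], TCP at [0.129, 0.535, 0.231] pointing down, gripper open.
Joint ranges: [-3.13, 3.13], [-0.85, 1.81], [-1.15, 1.24], [-2.2, 2.28], [-1.44, 1.52], [-3.14, 3.14]. Speed limits (rad/s): [2.22, 2.22, 2.57, 3.14, 3.14, 3.14].

INTERFACE

Orientations are given as a unit quaternion [x, y, z, w].
In Python, from cell import manip gives the robot as it stands.
- The arm moves only by the tool step_arm, never from a script. Its argument "plan" is a list of rows, each an object with "linear": the shift along the tool's x, y, z each as a share of 0.2 m, from -1 to 1, a list of three; "rotation": the turn, a rotation vector about the tool's x, y, z each as a share of 360 degrees, from -1 to 1, a list of three; "jaw": the opening in per cent of the stroke, from 0 (shut) to 100 (fully open). A call has 1 to 20 rows; each row is the pose to reach, as a shift and turn from the pose commanded when the call began, along the tool's axes at that moment, turning the shorter way round; what a row does not reach only later rows make up. A row lasts 1/12 s, in which the tool goes at most 41.7 mm and 7.16 degrees, less where a joint would pass 70% of its speed; a pose out of reach is approached as far as the arm can. A call with a number of a shift or a turn outside -1 to 1 is refused whole. A call with a gripper value outside its range is refused whole. The fingers move at their own pace and stop on an object; "force" is the grip in N (left out, the last holds). Time passes only in rows, so rows that repeat a pose let the fingers close. It gives the time, the measured TCP pose, the force and the opening at its end, in the units of the state.
- manip.get_state(): the state, without advancing time (a new reading comes with each control period).
- manip.grab_frame(name): name is "scene" or "top" or "wrist"; returns (picture, depth): 400x640x3 uint8, blue, green, red; 400x640 float32, m along the optical axis (not along the pixel's ray), 0 where there is no reading.
- manip.camera_model(name): a dict with "fovy" (degrees; the focal length in pixels is half the picture's height over the tangent of half this angle, whatever the lens; pixels are square), "cx", "cy" (the principal point, pixels), "dist_coeffs" ([k1, k2, p1, p2, k3] as OpenCV has them; the pictures are not rectified), "position" and "rotation" of the camera in the world; the wrist camera has in their place "hand_eye" (4x4, takes a point from camera to tool coordinates, whose origin is the TCP and whose axes are the tool frame's). Camera axes: x right, y down, z forward; pixel columns grow to the right and rows downward; lengths in m; the calibration is good to about 2 mm. A picture is of the moment at which its call begins: read the wrist's pose just before it. camera_model takes no time and is no camera call.
- manip.close_job(): hands the job in, once; it reports no verdict.
The state is a dict: "clock": time; "qpos": joint angles; "dq": joint speeds; "tau": joint torques, N m; "eef_pos": TCP position; "tool_rot": TCP orientation; "force": force on the tool from outside, world axes, zero at the start; "ft_torque": the same for the moment, N m; "width": finger opening in m.
Only numpy, scipy, OpenCV 4.12 (cv2) and the standard library are available. Lean on these libraries where they do the work, as an engineer would, in place of code of your own. Each camera call takes 0.05 s, during which the arm holds its last target. There are 200 camera calls.

TASK

The rolling pin is in the long wooden baking box on the counter, and it is longer than the half of the box that you can open. Swing the hasp off the half-lid that has nothing standing on it, stand that lid right up, then take hold of the pin, tilt it and draw it out slantwise from under the other half, which stays shut with the jar and tin standing on it. Finish still holding the pin in the gripper, still, with its whole length well above the box and touching nothing else; leave the mug, press, grinder and sugar jar on the counter standing where they are.

Things in the scene. Friction and masses are not known exactly. Their poses are not given: they have to be found in the camera images.
- box: Dark wooden box, fixed: 440 mm along its own y, 196 mm along its own x, origin at the centre of its underside, front (own -x) towards the robot. Floor 10 mm thick, front and back walls 10 mm, end walls 12 mm; wall rim 128 mm above the counter. Two half-lids, 12 mm thick, tops 140 mm above the counter: the one at own +y opens, the one at own -y is fastened shut.
- mouth (a point): Centre of the opening half at rim height: own x = 0, y = 110, z = 128 mm of the box. With the lid up, the clear opening runs from own y = 10 to 208 mm and own x = -88 to 88 mm of the box.
- seam (a point): Middle of the underside of the cross rail below the seam between the half-lids: own x = 0, y = 0, z = 118 mm of the box. The rail is 20 mm wide along y and spans the box from front to back wall. The shut half (own y below 0) carries the jar and tin; its own hasp and knob do not move.
- hasp (a joint): Angle of the hasp of the opening half, rad: 0 = upright against the lid's front edge, the lid's staple through its slot (the lid is then held shut), 1.57 = straight out to the front, 2.9 = hanging down. It swings freely: past about 0.5 it falls the rest of the way by its own weight.
- hasp_tab (a point): Middle of the thumb tab, the upper end of the hasp, a steel strap 36 mm wide (along the box's y), 3.5 mm thick. With the hasp on, this point is 160 mm above the counter, 104 mm in front of the box's middle, at own y = 110 mm of the box. The tab's top is 164 mm above the counter, 24 mm above the lid; pushed there from behind (own +x side) towards the front, the hasp swings off.
- hasp_hinge (a point): The hasp's hinge pin, parallel to the box's y, 90 mm above the counter on the box's front.
- lid (a joint): Angle of the opening half-lid, rad: 0 = shut, grows as its front edge rises, 1.83 = leaning back on its stop. Its hinge is stiff (about 0.4 N m): it stays where it is left. The lid reaches 196 mm from hinge line to front edge; the staple sticks 15 mm out of that edge's middle. Lifting at the knob takes 3 to 6 N.
- lid_knob (a point): Centre of the crossbar of the opening lid's T-knob: a steel bar, diameter 20 mm, 36 mm long along the box's y with flat ends, on a neck of diameter 12 mm; bar centre 24 mm above the lid's upper face, on the lid's middle, 138 mm in front of and (lid shut) 36 mm above the lid's hinge line. The fixed half has the same knob.
- lid_hinge (a point): Middle of the lid's hinge line, parallel to the box's y, at the back rim (own x = 98, y = 110, z = 128 mm of the box).
- pin: The rolling pin, pale wood, about 0.27 kg: a round bar 340 mm long along its own y, diameter 38 mm, narrowing over the last 45 mm to 30 mm at the ends. Origin at its middle, on its axis. It lies lengthwise on the box floor (axis 29 mm above the counter), half of it under the shut half. It may roll about its own axis.
- pin_left (a point): Centre of the pin's end face at own +y (at the start the end under the opening half).
- pin_right (a point): Centre of the pin's end face at own -y (at the start the end under the shut half).
- cutter: A loose steel biscuit-cutter ring, diameter 44 mm, 25 mm high, on the box floor in the front corner at the box's +y end. It may be nudged. Origin at the centre of its underside.
- jar: Glass jar with a steel lid, diameter 66 mm, 95 mm high, standing on the shut half-lid. Origin at the centre of its underside, as for all that follow.
- tin: Small round steel tin, diameter 62 mm, 69 mm high, standing on the shut half-lid.
- press: French press, diameter 108 mm with a handle, 233 mm high, on the counter left or right of the box.
- grinder: White coffee grinder, diameter 84 mm, 170 mm high, on the counter right or left of the box.
- mug: White mug, diameter 82 mm with a handle, 92 mm high, on the counter to the left of the box.
- sugar_jar: Larger glass jar, diameter 90 mm, 150 mm high, on the counter between the robot and the shut half of the box.
Mind the look-alikes: they are no part of the job. Leave any orange, pink or yellow look-alike of the tin alone.

How it is judged:
By the outcome, as a careful person would: the job done as asked, in the order asked, and still so for the second after the job is handed in, while the arm keeps its last pose, push and grip.
It also fails if it takes over 70 s, if anything falls off the work surface, if the arm or the gripper's body presses on something with over 40 N, if the wrist force passes 120 N, or if a joint passes its speed limit or range.

## Working session

There is one attempt and no reset: what is moved stays moved. The work goes in short steps, Python scripts to look and compute and a tool call to move; the robot and the scene stay as the last step left them, time stands still between calls to the robot, and variables do not carry over. Pictures are saved under pics/ and viewed, about 8 in all and at most 12, crops included, and the job is handed in when it is done.

Besides the shell and the picture viewer there is one more tool, called after "Emit:" as a command line: name --argument value ..., lists and objects as JSON in quotes. step_arm: Moves the arm, as the interface text tells. Shift numbers are shares of 0.2 m and turn numbers shares of 360 degrees, none past 1 either way. Its arguments: {"type":"object","properties":{"plan":{"type":"array","items":{"type":"object","properties":{"linear":{"type":"array","items":{"type":"number"}},"rotation":{"type":"array","items":{"type":"number"}},"jaw":{"type":"number"}}}},"force":{"type":"number"}},"required":["plan"]}

```bash
ls; mkdir -p pics
cat > h.py <<'E'
import numpy as np, cv2
from cell import manip
from scipy.spatial.transform import Rotation as R
def grab(n,f=None):
    s=manip.get_state(); im,d=manip.grab_frame(n)
    if f: cv2.imwrite('pics/'+f,im)
    return s,im,d
def K(m):
    f=200/np.tan(np.radians(m['fovy'])/2); return np.array([[f,0,m['cx']],[0,f,m['cy']],[0,0,1.]])
def pose(n,s):
    m=manip.camera_model(n)
    if n=='wrist':
        T=np.eye(4);T[:3,:3]=R.from_quat(s['tool_rot']).as_matrix();T[:3,3]=s['eef_pos'];return m,T@np.array(m['hand_eye'])
    T=np.eye(4);r=np.array(m['rotation']);T[:3,:3]=r if r.shape==(3,3) else R.from_quat(r).as_matrix();T[:3,3]=m['position'];return m,T
def unproj(n,s,d,uv):
    m,T=pose(n,s);uv=np.array(uv,float).reshape(-1,2)
    p=cv2.undistortPoints(uv[:,None],K(m),np.array(m['dist_coeffs'],float))[:,0]
    z=np.array([np.median(w[w>0]) if (w:=d[int(v)-1:int(v)+2,int(u)-1:int(u)+2])[w>0].size else np.nan for u,v in uv])
    return (T[:3,:3]@np.c_[p*z[:,None],z].T).T+T[:3,3]
def cloud(n,s,d):
    vv,uu=np.nonzero(d>0);m,T=pose(n,s)
    p=cv2.undistortPoints(np.c_[uu,vv].astype(float)[:,None],K(m),np.array(m['dist_coeffs'],float))[:,0];z=d[vv,uu]
    return uu,vv,(T[:3,:3]@np.c_[p*z[:,None],z].T).T+T[:3,3]
def rayz(n,s,uv,h):
    m,T=pose(n,s);p=cv2.undistortPoints(np.array(uv,float).reshape(-1,1,2),K(m),np.array(m['dist_coeffs'],float))[:,0]
    r=(T[:3,:3]@np.c_[p,np.ones(len(p))].T).T;return T[:3,3]+r*((h-T[2,3])/r[:,2])[:,None]
def proj(n,s,P):
    m,T=pose(n,s);Ti=np.linalg.inv(T);rv=cv2.Rodrigues(Ti[:3,:3])[0]
    return cv2.projectPoints(np.array(P,float).reshape(-1,3),rv,Ti[:3,3],K(m),np.array(m['dist_coeffs'],float))[0][:,0]
E
python3 - <<'E'
from h import *
s,im,d=grab('scene','s0.png'); np.save('s0.npy',d)
s,im,d=grab('top','t0.png'); np.save('t0.npy',d)
print(s); print(manip.camera_model('top'),manip.camera_model('scene'),manip.camera_model('wrist'))
E
```

```text
pics
{'clock': 0.05, 'qpos': array([1.33400187e+00, 8.74668408e-02, 1.75123818e-01, 1.65981325e+00,
       2.32267519e-05, 1.57080579e+00]), 'dq': array([ 0.00079336, -0.000726  ,  0.0011765 , -0.0011743 ,  0.00045932,
        0.00075719]), 'tau': array([ 6.57157238e-05, -5.22090912e+01,  4.66108668e+01,  1.70023099e-02,
       -7.30559054e-05,  2.95777589e-07]), 'eef_pos': array([0.12896097, 0.53442233, 0.23057407]), 'tool_rot': array([ 0.08305086,  0.70222088, -0.08400381,  0.70209099]), 'force': array([-0.31204873, -0.06913517, -1.1010995 ]), 'ft_torque': array([ 0.08760343, -0.03579629,  0.02943384]), 'width': 0.085203843563941}
{'fovy': 46.3856862776064, 'cx': 323.589049466196, 'cy': 199.26107849200622, 'dist_coeffs': array([-0.0003136,  0.       ,  0.       ,  0.       ,  0.       ]), 'position': array([ 0.34726477, -0.02834577,  1.71927817]), 'rotation': array([ 0.71166461, -0.70072695,  0.03661538, -0.03427148])} {'fovy': 56.89907880687093, 'cx': 320.4682005009264, 'cy': 200.4277237342571, 'dist_coeffs': array([-0.00558682,  0.        ,  0.        ,  0.        ,  0.        ]), 'position': array([1.31377948, 0.59640884, 0.98427304]), 'rotation': array([ 0.41294566,  0.81170777, -0.37168792, -0.18015124])} {'fovy': 65.78935243767475, 'cx': 319.2572444071393, 'cy': 200.42036756838792, 'dist_coeffs': array([0.00151067, 0.        , 0.        , 0.        , 0.        ]), 'hand_eye': array([[-4.88141024e-04, -3.00682052e-01,  9.53724313e-01,
        -1.42083423e-01],
       [ 9.99999830e-01, -4.51925586e-04,  3.69346806e-04,
        -4.86527177e-04],
       [ 3.19956463e-04,  9.53724331e-01,  3.00682221e-01,
        -7.74951529e-02],
       [ 0.00000000e+00,  0.00000000e+00,  0.00000000e+00,
         1.00000000e+00]])}
```

View pics/s0.png

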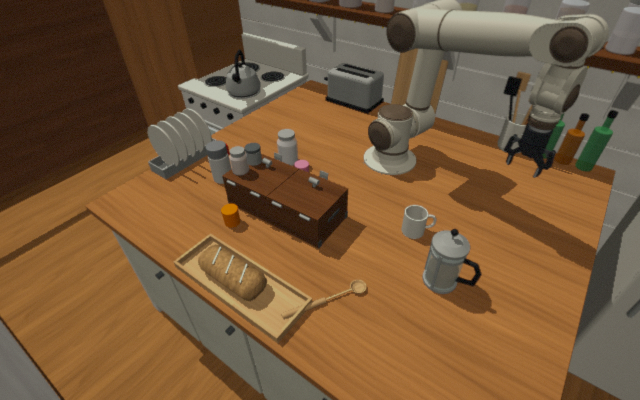

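View pics/t0.png

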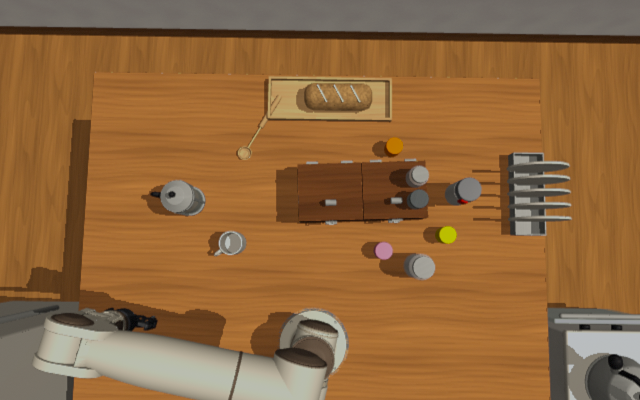

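The top view shows the box at px (298–428, 162–222). The opening half is the left one, with its knob at (331,203) and hasp at (331,222). The jar (417,175) and tin (417,199) stand on the shut half. The pink (384,251), yellow (448,235) and orange (394,146) tins are look-alikes to leave alone. I'll enlarge the area and compute the box pose.

Run:
```python
from h import *
im=cv2.imread('pics/t0.png');d=np.load('t0.npy');s=manip.get_state()
c=cv2.resize(im[150:240,280:450],None,fx=4.7,fy=4.7,interpolation=cv2.INTER_CUBIC);cv2.imwrite('pics/t0c.png',c)
uu,vv,P=cloud('top',s,d)
m=(abs(P[:,2]-.140)<.006)&(uu>285)&(uu<440)&(vv>150)&(vv<230)
r=cv2.minAreaRect(P[m,:2].astype(np.float32)); print(r,cv2.boxPoints(r),np.median(P[m,2]))
```

```text
((0.5357176661491394, -0.16326101124286652), (0.21600119769573212, 0.4403230845928192), 2.58017897605896) [[ 0.41791543  0.05181542]
 [ 0.43773767 -0.38806123]
 [ 0.65351987 -0.37833744]
 [ 0.6336976   0.0615392 ]] 0.13878303575807072
```

View pics/t0c.png

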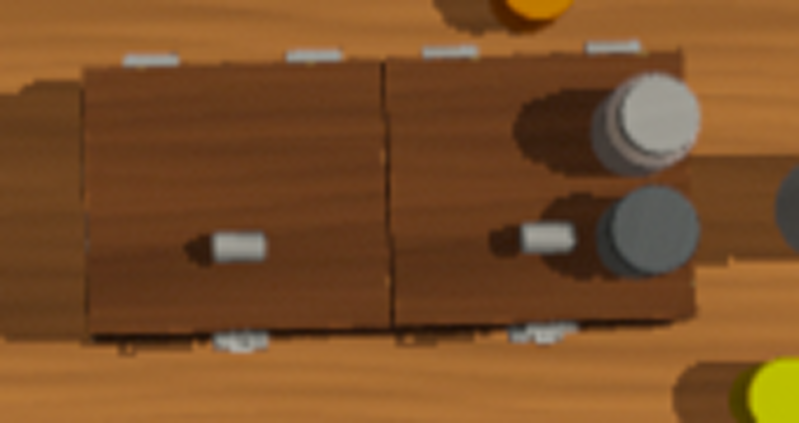

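The crop confirms it: the left (+y) half is bare apart from its knob at crop (239,247) and hasp at (241,341). The jar and tin are on the right half.

Run:
```python
from h import *
s=manip.get_state()
f=lambda x:np.array(x)/4.7+[280,150]-0.4
c=rayz('top',s,f([[83,68],[683,50],[695,318],[92,333]]),.14); print(c)
k=rayz('top',s,f([[239,247],[548,238]]),.164);print('knobs',k)
h=rayz('top',s,f([[241,338],[544,329]]),.160);print('hasps',h)
st=rayz('top',s,f([[382,62],[392,328]]),.14);print('seam',st)
# fit box
own=np.array([[98,220],[98,-220],[-98,-220],[-98,220],[-40,110],[-40,-110],[-104,110],[-104,-110],[98,0],[-98,0]])/1e3
W=np.r_[c,k,h,st][:,:2]
a,b=own-own.mean(0),W-W.mean(0);th=np.arctan2((a[:,0]*b[:,1]-a[:,1]*b[:,0]).sum(),(a*b).sum())
Rm=np.array([[np.cos(th),-np.sin(th)],[np.sin(th),np.cos(th)]]);t=W.mean(0)-Rm@own.mean(0)
print(np.degrees(th),t);print((W-(own@Rm.T+t)).round(4))
# obstacles
d=np.load('t0.npy')
for n,uv in dict(press=(177,197),mug=(231,243),sugar=(420,266),jar=(417,175),tin=(417,199),grinder=(465,190)).items(): print(n,unproj('top',s,d,[uv]))
```

```text
[[ 0.62595588  0.059664    0.14      ]
 [ 0.64627927 -0.37806983  0.14      ]
 [ 0.45042761 -0.38546597  0.14      ]
 [ 0.43286177  0.04914216  0.14      ]]
knobs [[ 0.49444    -0.05542028  0.164     ]
 [ 0.5043339  -0.27557218  0.164     ]]
hasps [[ 0.42986439 -0.05780922  0.16      ]
 [ 0.43961166 -0.27334082  0.16      ]]
seam [[ 0.63387789 -0.15827201  0.14      ]
 [ 0.43981727 -0.16689396  0.14      ]]
2.463886227587531 [ 0.53852034 -0.16296571]
[[-0.001  -0.0014]
 [ 0.0004  0.0005]
 [ 0.0004  0.0015]
 [ 0.0017 -0.0035]
 [ 0.0006 -0.0006]
 [ 0.001  -0.001 ]
 [-0.     -0.0003]
 [ 0.0003  0.004 ]
 [-0.0026  0.0005]
 [-0.0008  0.0003]]
press [[0.50086177 0.4493848  0.19233531]]
mug [[0.35391811 0.30362666 0.00217318]]
sugar [[ 0.28675852 -0.35666531  0.15223969]]
jar [[ 0.58030452 -0.33194159  0.23155321]]
tin [[ 0.50499142 -0.33634193  0.20814594]]
grinder [[ 0.54150795 -0.50436272  0.17213778]]
```

```bash
cat >> h.py <<'E'
TH=np.radians(2.5);BT=np.array([.5385,-.163,0]);BR=R.from_euler('z',TH)
def B(x,y,z): return BR.apply(np.array([x,y,z])/1e3)+BT
def own(P): return BR.inv().apply(np.array(P)-BT)*1e3
def ori(a): # tool down; a='y': jaw along own y (camera to robot side); 'x': jaw along own x, camera on own +y side
    y=BR.apply([0,1,0] if a=='y' else [1,0,0]);x=np.array([0,0,-1.]);return R.from_matrix(np.c_[x,y,np.cross(x,y)])
def rel(p0,r0,p,r):
    l=r0.inv().apply(p-p0)/.2; w=(r0.inv()*r).as_rotvec()/(2*np.pi); return l.round(3).tolist(),w.round(4).tolist()
def cur():
    s=manip.get_state();return s['eef_pos'],R.from_quat(s['tool_rot']),s
E
python3 - <<'E'
from h import *
p,r,s=cur()
T=B(-75,110,230); print(T); print(rel(p,r,T,ori('y')))
print(rel(p,r,p+(T-p)/3,r))
E
```

```text
[ 0.45877325 -0.05637615  0.23      ]
([0.006, -2.485, 2.296], [-0.0446, -0.0, 0.0002])
([0.002, -0.828, 0.765], [0.0, 0.0, 0.0])
```

Emit:
step_arm --plan '[{"linear": [-0.1,-0.815,0.76],"rotation": [0,0,0],"jaw": 0},{"linear": [-0.1,-0.815,0.76],"rotation": [0,0,0],"jaw": 0},{"linear": [-0.1,-0.815,0.76],"rotation": [0,0,0],"jaw": 0},{"linear": [-0.1,-0.815,0.76],"rotation": [0,0,0],"jaw": 0},{"linear": [-0.1,-0.815,0.76],"rotation": [0,0,0],"jaw": 0},{"linear": [-0.1,-0.815,0.76],"rotation": [0,0,0],"jaw": 0},{"linear": [-0.1,-0.815,0.76],"rotation": [0,0,0],"jaw": 0}]'

```text
clock: 0.68
eef_pos: [0.2398, 0.3381, 0.2521]
tool_rot: [0.085, 0.702, -0.084, 0.702]
force: [-0.5, -0.1, -0.4]
width: 0.0007
```

Emit:
step_arm --plan '[{"linear": [0,-0.82,0.76],"rotation": [0,0,0]},{"linear": [0,-0.82,0.76],"rotation": [0,0,0]},{"linear": [0,-0.82,0.76],"rotation": [0,0,0]},{"linear": [0,-0.82,0.76],"rotation": [0,0,0]},{"linear": [0,-0.82,0.76],"rotation": [0,0,0]},{"linear": [0,-0.82,0.76],"rotation": [0,0,0]},{"linear": [0,-0.82,0.76],"rotation": [0,0,0]},{"linear": [0,-0.82,0.76],"rotation": [0,0,0]}]'

```text
invalid input
```

Run:
```python
from h import *
p,r,s=cur(); print(s['qpos'],p); print(rel(p,r,B(-75,110,200),ori('y')))
```

```text
[ 9.54208856e-01 -2.25444893e-01 -7.79900990e-02  1.71701180e+00
 -5.64199792e-04  1.19445965e+00] [0.23981135 0.33807067 0.25210052]
([0.26, -1.655, 1.532], [-0.0452, 0.0002, -0.0001])
```

Emit:
step_arm --plan '[{"linear": [0,-0.82,0.76],"rotation": [0,0,0],"jaw": 0},{"linear": [0,-0.82,0.76],"rotation": [0,0,0],"jaw": 0},{"linear": [0,-0.82,0.76],"rotation": [0,0,0],"jaw": 0},{"linear": [0,-0.82,0.76],"rotation": [0,0,0],"jaw": 0},{"linear": [0,-0.82,0.76],"rotation": [0,0,0],"jaw": 0},{"linear": [0,-0.82,0.76],"rotation": [0,0,0],"jaw": 0},{"linear": [0,-0.82,0.76],"rotation": [0,0,0],"jaw": 0},{"linear": [0,-0.82,0.76],"rotation": [0,0,0],"jaw": 0}]'

```text
clock: 1.35
eef_pos: [0.3481, 0.1453, 0.2509]
tool_rot: [0.084, 0.702, -0.084, 0.702]
force: [-0.1, 0.1, -0.1]
width: -0.0
```

Emit:
step_arm --plan '[{"linear": [0.2,-0.835,0.772],"rotation": [-0.045,0,0],"jaw": 0},{"linear": [0.2,-0.835,0.772],"rotation": [-0.045,0,0],"jaw": 0},{"linear": [0.2,-0.835,0.772],"rotation": [-0.045,0,0],"jaw": 0},{"linear": [0.2,-0.835,0.772],"rotation": [-0.045,0,0],"jaw": 0},{"linear": [0.2,-0.835,0.772],"rotation": [-0.045,0,0],"jaw": 0},{"linear": [0.2,-0.835,0.772],"rotation": [-0.045,0,0],"jaw": 0},{"linear": [0.2,-0.835,0.772],"rotation": [-0.045,0,0],"jaw": 0},{"linear": [0.2,-0.835,0.772],"rotation": [-0.045,0,0],"jaw": 0}]'

```text
clock: 2.02
eef_pos: [0.459, -0.0529, 0.21]
tool_rot: [-0.016, 0.708, 0.016, 0.706]
force: [-0.5, 0.7, 0.1]
width: 0.0
```

Run:
```python
from h import *
s,im,d=grab('wrist','w1.png'); p,r,s=cur(); print(s['qpos'],p,own(p))
print(rel(p,r,B(-75,110,200),ori('y')))
hp=[B(-104,110,160),B(-40,110,164),B(-98,0,140),B(-98,220,140)];print(proj('wrist',s,hp))
```

```text
[-1.13281040e-01 -1.28320601e-01 -7.56244579e-02  1.62514663e+00
  4.33753921e-04 -1.59342193e-01] [ 0.45876328 -0.05206821  0.21072263] [-74.8220548  114.30427367 210.72263406]
([0.054, -0.022, -0.001], [0.0004, -0.0002, -0.0001])
[[312.94904262 182.10287915]
 [313.21219108 273.45581475]
 [158.25818036 183.19460473]
 [468.47400122 183.74804575]]
```

View pics/w1.png

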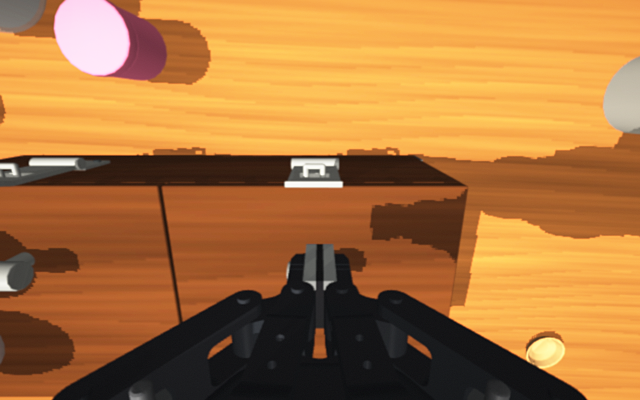

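The wrist view puts the hasp tab at (314,172) and the seam at (160,185), within about 2 mm of my box model. Next I push the hasp off.

Emit:
step_arm --plan '[{"linear": [0.15,-0.022,0],"rotation": [0,0,0],"jaw": 0},{"linear": [0.3,-0.022,0],"rotation": [0,0,0],"jaw": 0},{"linear": [0.3,-0.022,0],"rotation": [0,0,0],"jaw": 0},{"linear": [0.3,-0.022,-0.05],"rotation": [0,0,0],"jaw": 0},{"linear": [0.3,-0.022,-0.1],"rotation": [0,0,0],"jaw": 0},{"linear": [0.3,-0.022,-0.15],"rotation": [0,0,0],"jaw": 0},{"linear": [0.3,-0.022,-0.2],"rotation": [0,0,0],"jaw": 0},{"linear": [0.3,-0.022,-0.25],"rotation": [0,0,0],"jaw": 0},{"linear": [0.3,-0.022,-0.3],"rotation": [0,0,0],"jaw": 0},{"linear": [0.3,-0.022,-0.35],"rotation": [0,0,0],"jaw": 0},{"linear": [0.3,-0.022,-0.4],"rotation": [0,0,0],"jaw": 0},{"linear": [0.3,-0.022,-0.45],"rotation": [0,0,0],"jaw": 0},{"linear": [0.3,-0.022,-0.48],"rotation": [0,0,0],"jaw": 0},{"linear": [0.3,-0.022,-0.48],"rotation": [0,0,0],"jaw": 0},{"linear": [0.05,-0.022,-0.48],"rotation": [0,0,0],"jaw": 0},{"linear": [-0.1,-0.022,-0.3],"rotation": [0,0,0],"jaw": 0},{"linear": [-0.1,-0.022,-0.1],"rotation": [0,0,0],"jaw": 60},{"linear": [-0.1,-0.022,0.05],"rotation": [0,0,0],"jaw": 60},{"linear": [-0.1,-0.022,0.05],"rotation": [0,0,0],"jaw": 60},{"linear": [-0.1,-0.022,0.05],"rotation": [0,0,0],"jaw": 60}]'

```text
clock: 3.73
eef_pos: [0.4701, -0.0569, 0.2296]
tool_rot: [-0.016, 0.708, 0.017, 0.706]
force: [-0.1, -0.2, -0.6]
width: 0.0483
```

Run:
```python
from h import *
s,im,d=grab('wrist'); cv2.imwrite('pics/w2.png',im[60:330,80:560]); p,r,s=cur(); print(p,own(p),s['width'])
print(rel(p,r,B(-40,110,146),ori('y')))
print(proj('wrist',s,[B(-40,92,164),B(-40,128,164)]))
```

```text
[ 0.46905516 -0.05694398  0.23032037] [-64.75264978 108.98421879 230.32036778] 0.051312559708079394
([0.421, 0.005, 0.125], [0.0004, -0.0004, -0.0001])
[[296.55938584 247.66209494]
 [345.05877696 247.74873725]]
```

View pics/w2.png

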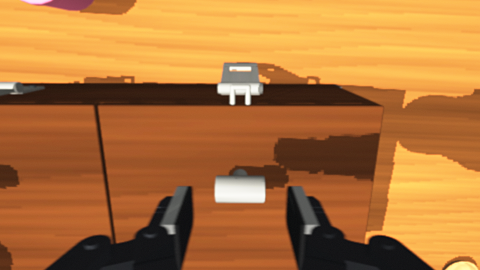

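The hasp is off: its strap hangs out in front at crop (240,75) and the staple posts are free. The knob is at crop (240,189), where I predicted it. Next I grip the ends of its bar.

Emit:
step_arm --force 50 --plan '[{"linear": [0,0.005,0.125],"rotation": [0,0,0],"jaw": 65},{"linear": [0.2,0.005,0.125],"rotation": [0,0,0],"jaw": 65},{"linear": [0.35,0.005,0.125],"rotation": [0,0,0],"jaw": 65},{"linear": [0.42,0.005,0.125],"rotation": [0,0,0],"jaw": 65},{"linear": [0.42,0.005,0.125],"rotation": [0,0,0],"jaw": 65},{"linear": [0.42,0.005,0.125],"rotation": [0,0,0],"jaw": 30},{"linear": [0.42,0.005,0.125],"rotation": [0,0,0],"jaw": 30},{"linear": [0.42,0.005,0.125],"rotation": [0,0,0],"jaw": 30},{"linear": [0.42,0.005,0.125],"rotation": [0,0,0],"jaw": 30},{"linear": [0.42,0.005,0.125],"rotation": [0,0,0],"jaw": 30}]'

```text
clock: 4.62
eef_pos: [0.4937, -0.0554, 0.1493]
tool_rot: [-0.016, 0.706, 0.016, 0.707]
force: [-4.8, -3.3, 2.3]
width: 0.0351
```

Emit:
step_arm --plan '[{"linear": [-0.044,0,0.015],"rotation": [0,0,0],"jaw": 30},{"linear": [-0.088,0,0.03],"rotation": [0,0,0],"jaw": 30},{"linear": [-0.13,0,0.048],"rotation": [0,0,0],"jaw": 30},{"linear": [-0.173,0,0.07],"rotation": [0,0,0],"jaw": 30},{"linear": [-0.25,0,0.121],"rotation": [0,0,0],"jaw": 30},{"linear": [-0.321,0,0.182],"rotation": [0,0,0],"jaw": 30},{"linear": [-0.383,0,0.252],"rotation": [0,0,0],"jaw": 30},{"linear": [-0.435,0,0.33],"rotation": [0,0,0],"jaw": 30},{"linear": [-0.464,0,0.385],"rotation": [0,0,0],"jaw": 30},{"linear": [-0.464,0,0.385],"rotation": [0,0,0],"jaw": 30},{"linear": [-0.464,0,0.385],"rotation": [0,0,0],"jaw": 30}]'

```text
clock: 5.53
eef_pos: [0.5718, -0.052, 0.2417]
tool_rot: [-0.017, 0.706, 0.016, 0.708]
force: [-0.6, -5.3, -0.2]
width: 0.0346
```

Run:
```python
from h import *
s,im,d=grab('scene'); p,r,s=cur(); print(own(p),s['width'],s['force'])
cv2.imwrite('pics/s3.png',cv2.resize(im[100:300,200:440],None,fx=3,fy=3))
```

```text
[ 37.86770201 109.43496752 241.63026104] 0.03482048986366534 [ 0.26750795 -5.58586407 -0.53367003]
```

View pics/s3.png

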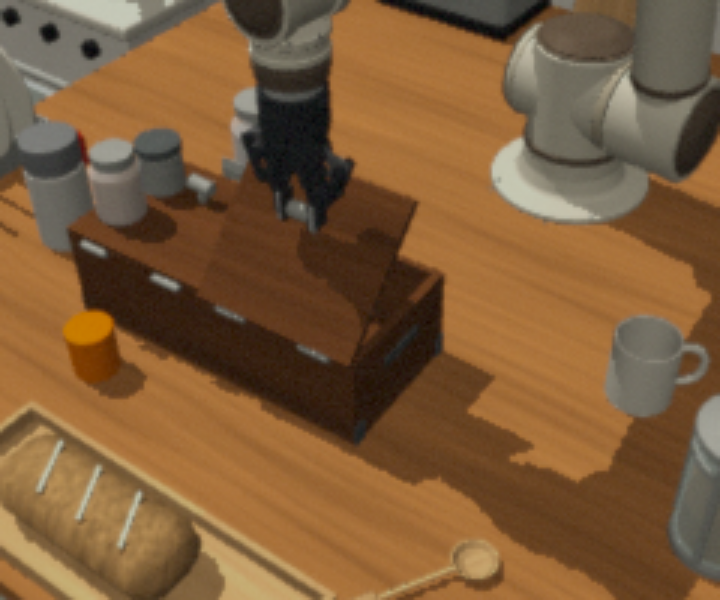

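The lid stands at about 50° with the gripper still on the knob (crop (300,210)). The jar and tin are undisturbed. I'll release, go up and over to the front, then push the lid's underside.

Emit:
step_arm --plan '[{"linear": [0,0,0],"rotation": [0,0,0],"jaw": 75},{"linear": [0,0,0],"rotation": [0,0,0],"jaw": 75},{"linear": [0,0,0],"rotation": [0,0,0],"jaw": 75},{"linear": [-0.2,0,0],"rotation": [0,0,0],"jaw": 75},{"linear": [-0.4,0,0],"rotation": [0,0,0],"jaw": 75},{"linear": [-0.6,0,0],"rotation": [0,0,0],"jaw": 0},{"linear": [-0.6,0,0],"rotation": [0,0,0],"jaw": 0},{"linear": [-0.6,0.2,-0.55],"rotation": [0,0,0],"jaw": 0},{"linear": [-0.6,0.2,-0.55],"rotation": [0,0,0],"jaw": 0},{"linear": [-0.6,0.2,-0.55],"rotation": [0,0,0],"jaw": 0},{"linear": [-0.6,0.2,-0.55],"rotation": [0,0,0],"jaw": 0},{"linear": [-0.3,0.2,-0.55],"rotation": [0,0,0],"jaw": 0},{"linear": [-0.1,0.2,-0.55],"rotation": [0,0,0],"jaw": 0},{"linear": [-0.1,0.2,-0.55],"rotation": [0,0,0],"jaw": 0},{"linear": [-0.1,0.2,-0.55],"rotation": [0,0,0],"jaw": 0}]'

```text
clock: 6.83
eef_pos: [0.4577, -0.0162, 0.2564]
tool_rot: [-0.016, 0.709, 0.017, 0.705]
force: [-1.4, -0.2, 0.3]
width: 0.0002
```

Emit:
step_arm --plan '[{"linear": [0,0,0.1],"rotation": [0,0,0],"jaw": 0},{"linear": [0,0,0.16],"rotation": [0,0,0],"jaw": 0},{"linear": [-0.01,0,0.22],"rotation": [0,0,0],"jaw": 0},{"linear": [-0.02,0,0.28],"rotation": [0,0,0],"jaw": 0},{"linear": [-0.03,0,0.34],"rotation": [0,0,0],"jaw": 0},{"linear": [-0.05,0,0.4],"rotation": [0,0,0],"jaw": 0},{"linear": [-0.07,0,0.46],"rotation": [0,0,0],"jaw": 0},{"linear": [-0.09,0,0.52],"rotation": [0,0,0],"jaw": 0},{"linear": [-0.1,0,0.58],"rotation": [0,0,0],"jaw": 0},{"linear": [-0.11,0,0.64],"rotation": [0,0,0],"jaw": 0},{"linear": [-0.12,0,0.7],"rotation": [0,0,0],"jaw": 0},{"linear": [-0.12,0,0.76],"rotation": [0,0,0],"jaw": 0},{"linear": [-0.12,0,0.82],"rotation": [0,0,0],"jaw": 0},{"linear": [-0.12,0,0.88],"rotation": [0,0,0],"jaw": 0},{"linear": [-0.12,0,0.93],"rotation": [0,0,0],"jaw": 0},{"linear": [-0.12,0,0.96],"rotation": [0,0,0],"jaw": 0},{"linear": [-0.12,0,0.96],"rotation": [0,0,0],"jaw": 0}]'

```text
clock: 8.25
eef_pos: [0.652, -0.0075, 0.2846]
tool_rot: [-0.016, 0.707, 0.016, 0.707]
force: [-0.2, 0.4, -0.8]
width: -0.0001
```

Run:
```python
from h import *
p,r,s=cur(); print(own(p),s['force'])
s,im,d=grab('scene')
uu,vv,P=cloud('scene',s,d); Q=BR.inv().apply(P-BT)*1e3
m=(Q[:,1]>20)&(Q[:,1]<80)&(Q[:,2]>160)&(Q[:,2]<330)&(Q[:,0]>60)&(Q[:,0]<190)
print(m.sum()); c=np.polyfit(Q[m][:,2],Q[m][:,0],1); print('lean x per z',c, 'angle',90+np.degrees(np.arctan(c[0])),Q[m].max(0))
```

```text
[120.18061888 150.41004053 284.58076276] [-0.23013399  0.4243034  -0.83764087]
408
lean x per z [ 0.17800928 90.61299518] angle 100.09345541004404 [149.89673664  79.74487281 323.00706609]
```

The lid is up at about 100°. I'll retreat, turn the gripper, and look into the box.

Emit:
step_arm --plan '[{"linear": [0,0,-0.2],"rotation": [0,0,0],"jaw": 0},{"linear": [-0.1,-0.05,-0.4],"rotation": [0,0,0],"jaw": 0},{"linear": [-0.2,-0.1,-0.6],"rotation": [0,0,0],"jaw": 0},{"linear": [-0.2,-0.2,-0.6],"rotation": [0.25,0,0],"jaw": 90},{"linear": [-0.2,-0.2,-0.6],"rotation": [0.25,0,0],"jaw": 90},{"linear": [-0.2,-0.2,-0.6],"rotation": [0.25,0,0],"jaw": 90},{"linear": [-0.2,-0.2,-0.6],"rotation": [0.25,0,0],"jaw": 90},{"linear": [-0.2,-0.2,-0.6],"rotation": [0.25,0,0],"jaw": 90},{"linear": [-0.2,-0.2,-0.6],"rotation": [0.25,0,0],"jaw": 90},{"linear": [-0.2,-0.2,-0.6],"rotation": [0.25,0,0],"jaw": 90},{"linear": [-0.2,-0.2,-0.6],"rotation": [0.25,0,0],"jaw": 90},{"linear": [-0.2,-0.2,-0.6],"rotation": [0.25,0,0],"jaw": 90},{"linear": [-0.2,-0.2,-0.6],"rotation": [0.25,0,0],"jaw": 90},{"linear": [-0.2,-0.2,-0.6],"rotation": [0.25,0,0],"jaw": 90},{"linear": [-0.2,-0.2,-0.6],"rotation": [0.25,0,0],"jaw": 90},{"linear": [-0.2,-0.2,-0.6],"rotation": [0.25,0,0],"jaw": 90},{"linear": [-0.2,-0.2,-0.6],"rotation": [0.25,0,0],"jaw": 90},{"linear": [-0.2,-0.2,-0.6],"rotation": [0.25,0,0],"jaw": 90}]'

```text
clock: 9.8
eef_pos: [0.5325, -0.053, 0.325]
tool_rot: [0.488, 0.512, -0.487, 0.512]
force: [-1.2, 0.7, 0.0]
width: 0.0766
```

Run:
```python
from h import *
s,im,d=grab('wrist','w4.png');np.save('w4.npy',d); p,r,s=cur(); print(own(p),s['qpos']); print(rel(p,r,B(0,110,330),ori('x')))
print(proj('wrist',s,[B(0,10,128),B(-88,208,128),B(88,208,128)]))
uu,vv,P=cloud('wrist',s,d); Q=BR.inv().apply(P-BT)*1e3
m=(abs(Q[:,0])<84)&(Q[:,1]>14)&(Q[:,1]<205)&(Q[:,2]>20)&(Q[:,2]<60)
for y in range(20,200,15):
    k=m&(abs(Q[:,1]-y)<4); 
    if k.sum()>5: t=Q[k]; print(y,k.sum(),t[:,0].min().round(1),t[:,0].max().round(1),t[np.argsort(-t[:,2])[:15]].mean(0).round(1))
```

```text
[ -1.09922357 110.06679576 324.78538045] [-9.93595651e-02  1.08595173e-01  3.85306921e-01  1.84632795e+00
  2.76017580e-05  1.42268533e+00]
([-0.026, 0.006, 0.0], [0.0008, 0.0, -0.0002])
[[320.12765848 255.29723069]
 [235.23402855  80.7630461 ]
 [407.0620607   81.66271836]]
20 124 -23.9 13.8 [-5.4 20.2 47.4]
35 129 -22.1 13.6 [-4.2 34.9 47.6]
50 137 -22.0 13.2 [-5.4 49.8 47.7]
65 138 -21.9 14.6 [-4.6 64.3 47.7]
80 139 -21.9 14.2 [-3.9 79.2 48.1]
95 144 -20.2 15.6 [-4.3 95.  47.8]
110 151 -20.1 15.2 [ -3.1 110.   47.6]
125 160 -20.0 16.5 [ -2.3 126.   47.6]
140 160 -19.9 16.1 [ -1.  140.2  47.7]
155 173 -66.0 16.0 [ -0.7 154.   46.5]
170 179 -80.0 14.3 [ -0.4 169.4  44.8]
185 84 -79.8 12.8 [ -1.1 182.3  41.9]
```

View pics/w4.png

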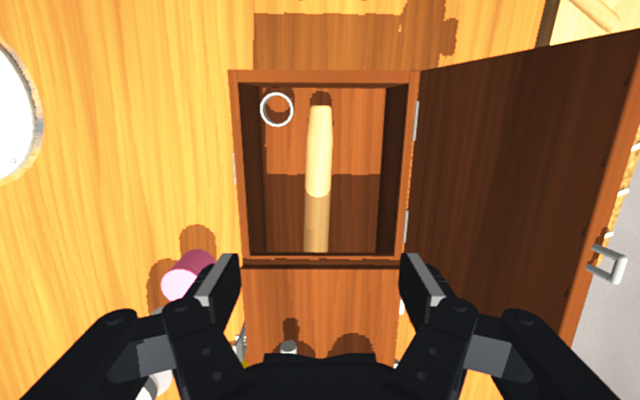

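The open half shows the pin at px (320,105)–(316,250) and the cutter ring at (277,109). Depth puts the pin's axis at own x≈−4, its left end at y≈185 and its centre at y≈15.

```bash
cat >> h.py <<'E'
def pinpose(cy,cz,phi,s=60,off=4,t0=-8,cx=-4.0,yaw=-1.2):
    """TCP pose (world) for pin centre own (cy,cz), pitch phi deg, grasp s mm along pin, off mm above axis"""
    Z=R.from_euler('z',yaw,degrees=True); P=Z*R.from_euler('x',phi,degrees=True)
    g=np.array([cx-.021*(cy-15)*-1,cy,cz])+P.apply([0,s,off])
    T=Z*R.from_euler('x',phi+t0,degrees=True)*R.from_matrix(np.array([[0,1,0],[0,0,-1],[-1,0,0]],float))
    tcp=g+T.apply([19,0,0]); return B(*tcp),BR*T
E
python3 - <<'E'
from h import *
p,r,s=cur()
p1,r1=pinpose(15,29,0); print(own(p1))
up=p1+[0,0,.15]; print('up',rel(p,r,up,r1)); print('down',rel(p,r,p1,r1))
print('from up',rel(up,r1,p1,r1))
print('tilt')
for a in np.linspace(.125,1,8):
    print(rel(p1,r1,*pinpose(15+15*a,29+66*a,21*a)))
pA,rA=pinpose(30,95,21)
print('slide'); u=np.array([0,np.cos(np.radians(21)),np.sin(np.radians(21))])*185
print(rel(pA,rA,*pinpose(30+u[1],95+u[2],21)))
E
```

```text
[-2.79883262 72.34313203 14.18490669]
up ([0.803, -0.01, 0.188], [0.0041, -0.0222, -0.0005])
down ([1.553, -0.011, 0.188], [0.0041, -0.0222, -0.0005])
from up ([0.743, 0.0, -0.104], [0.0, 0.0, 0.0])
tilt
([-0.056, 0.0, -0.005], [-0.0, 0.0073, 0.0])
([-0.111, 0.0, -0.009], [-0.0, 0.0146, 0.0])
([-0.167, 0.0, -0.012], [0.0, 0.0219, 0.0])
([-0.223, 0.0, -0.015], [0.0, 0.0292, 0.0])
([-0.278, 0.0, -0.018], [-0.0, 0.0365, 0.0])
([-0.334, 0.0, -0.019], [-0.0, 0.0437, 0.0])
([-0.39, 0.0, -0.02], [0.0, 0.051, 0.0])
([-0.445, 0.0, -0.021], [-0.0, 0.0583, 0.0])
slide
([-0.129, 0.0, -0.916], [0.0, 0.0, 0.0])
```

Emit:
step_arm --plan '[{"linear": [0.2,-0.01,0.1],"rotation": [0.004,-0.022,0],"jaw": 90},{"linear": [0.4,-0.01,0.188],"rotation": [0.004,-0.022,0],"jaw": 90},{"linear": [0.6,-0.01,0.188],"rotation": [0.004,-0.022,0],"jaw": 90},{"linear": [0.8,-0.01,0.188],"rotation": [0.004,-0.022,0],"jaw": 90},{"linear": [0.8,-0.01,0.188],"rotation": [0.004,-0.022,0],"jaw": 90},{"linear": [0.8,-0.01,0.188],"rotation": [0.004,-0.022,0],"jaw": 90},{"linear": [0.8,-0.01,0.188],"rotation": [0.004,-0.022,0],"jaw": 90}]'

```text
clock: 10.43
eef_pos: [0.5336, -0.0908, 0.1672]
tool_rot: [0.46, 0.468, -0.526, 0.54]
force: [0.1, 0.0, 1.5]
width: 0.0767
```

Run:
```python
from h import *
p,r,s=cur(); print(own(p),s['width'],s['force']); print(rel(p,r,*pinpose(15,29,0)))
```

```text
[ -1.78973455  72.34266318 167.21244022] 0.07667143114873265 [0.06632473 0.00159884 1.49229585]
([0.758, -0.009, -0.106], [-0.0002, -0.0002, -0.0008])
```

Emit:
step_arm --force 100 --plan '[{"linear": [0.2,-0.005,-0.028],"rotation": [0,0,0],"jaw": 90},{"linear": [0.4,-0.009,-0.056],"rotation": [0,0,0],"jaw": 90},{"linear": [0.55,-0.009,-0.077],"rotation": [0,0,0],"jaw": 90},{"linear": [0.65,-0.009,-0.091],"rotation": [0,0,0],"jaw": 90},{"linear": [0.72,-0.009,-0.101],"rotation": [0,0,0],"jaw": 90},{"linear": [0.755,-0.009,-0.106],"rotation": [0,0,0],"jaw": 90},{"linear": [0.755,-0.009,-0.106],"rotation": [0,0,0],"jaw": 60},{"linear": [0.755,-0.009,-0.106],"rotation": [0,0,0],"jaw": 30},{"linear": [0.755,-0.009,-0.106],"rotation": [0,0,0],"jaw": 30},{"linear": [0.755,-0.009,-0.106],"rotation": [0,0,0],"jaw": 30},{"linear": [0.755,-0.009,-0.106],"rotation": [0,0,0],"jaw": 30},{"linear": [0.755,-0.009,-0.106],"rotation": [0,0,0],"jaw": 30}]'

```text
clock: 11.43
eef_pos: [0.5327, -0.0907, 0.0144]
tool_rot: [0.461, 0.467, -0.526, 0.54]
force: [-1.8, -0.2, 8.3]
width: 0.0348
```

Run:
```python
from h import *
p,r,s=cur(); print(own(p),s['width'],s['force']); print(rel(p,r,*pinpose(15,29,0)))
```

```text
[-2.64975044 72.49454783 14.43513779] 0.03484793598459436 [-1.84181789 -0.18409707  8.25765958]
([0.001, -0.001, 0.001], [-0.0004, -0.0001, -0.0009])
```

Emit:
step_arm --plan '[{"linear": [-0.028,0,-0.003],"rotation": [0,0.0036,0],"jaw": 20},{"linear": [-0.056,0,-0.005],"rotation": [0,0.0073,0],"jaw": 20},{"linear": [-0.084,0,-0.007],"rotation": [0,0.011,0],"jaw": 20},{"linear": [-0.111,0,-0.009],"rotation": [0,0.0146,0],"jaw": 20},{"linear": [-0.167,0,-0.012],"rotation": [0,0.0219,0],"jaw": 20},{"linear": [-0.223,0,-0.015],"rotation": [0,0.0292,0],"jaw": 20},{"linear": [-0.223,0,-0.015],"rotation": [0,0.0292,0],"jaw": 20},{"linear": [-0.223,0,-0.015],"rotation": [0,0.0292,0],"jaw": 20}]'

```text
clock: 12.1
eef_pos: [0.5311, -0.0822, 0.0558]
tool_rot: [0.507, 0.515, -0.483, 0.494]
force: [-0.6, 0.5, -3.5]
width: 0.0351
```

```bash
cat > chk.py <<'E'
from h import *
import sys
p,r,s=cur(); print('tcp',own(p).round(1),s['width'],s['force'].round(1),s['ft_torque'].round(2))
s,im,d=grab('wrist',sys.argv[1])
uu,vv,P=cloud('wrist',s,d); T=r.inv().apply(P-p)*1e3  # tool frame
m=(abs(T[:,1])<4)&(T[:,2]<-25)&(T[:,2]>-150)&(T[:,0]>-60)&(T[:,0]<20)
if m.sum()>20:
    print(m.sum(),'z range',T[m][:,2].min(),T[m][:,2].max()); k=m&(T[:,2]>-60)
    c=np.polyfit(T[k][:,2],T[k][:,0],1); print('pin angle vs tool (expected 8):',np.degrees(np.arctan(c[0])),c)
E
python3 chk.py w5.png
```

```text
tcp [-3.9 81.  55.8] 0.03509770414816125 [-0.6  0.5 -3.5] [ 0.08  0.04 -0.05]
6259 z range -104.15034621618103 -25.031226302452257
pin angle vs tool (expected 8): 8.647185539666594 [  0.15207827 -32.82618576]
```

View pics/w5.png

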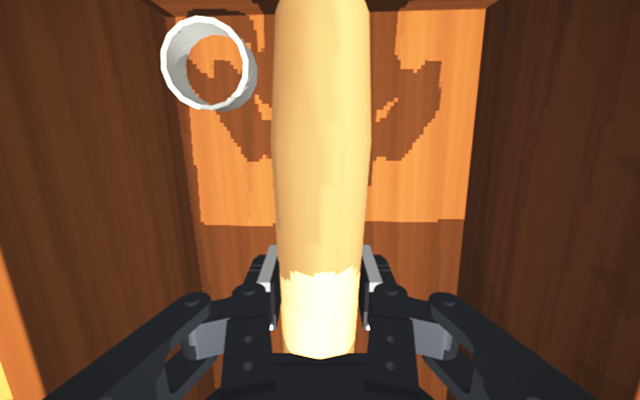

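The pin is held centrally between the pads (px 285–355), clear of the cutter at (205,62), and the pitch slip is only about 0.6°. I'll go on tilting, then slide it out.

Run:
```python
from h import *
p,r,s=cur(); h=pinpose(22.5,62,10.5); print('err',rel(p,r,*h))
for a in (.625,.75,.875,1): print(rel(*h,*pinpose(15+15*a,29+66*a,21*a)))
```

```text
err ([-0.014, 0.008, -0.002], [-0.0004, -0.0001, -0.0003])
([-0.054, 0.0, -0.012], [0.0, 0.0073, -0.0])
([-0.109, 0.0, -0.024], [0.0, 0.0146, 0.0])
([-0.163, 0.0, -0.035], [0.0, 0.0219, -0.0])
([-0.217, 0.0, -0.046], [-0.0, 0.0292, -0.0])
```

Emit:
step_arm --plan '[{"linear": [-0.03,0.004,-0.006],"rotation": [0,0.0037,0],"jaw": 20},{"linear": [-0.06,0.004,-0.012],"rotation": [0,0.0073,0],"jaw": 20},{"linear": [-0.09,0.006,-0.018],"rotation": [0,0.011,0],"jaw": 20},{"linear": [-0.12,0.006,-0.024],"rotation": [0,0.0146,0],"jaw": 20},{"linear": [-0.174,0.006,-0.035],"rotation": [0,0.0219,0],"jaw": 20},{"linear": [-0.228,0.006,-0.046],"rotation": [0,0.0292,0],"jaw": 20},{"linear": [-0.228,0.006,-0.046],"rotation": [0,0.0292,0],"jaw": 20},{"linear": [-0.228,0.006,-0.046],"rotation": [0,0.0292,0],"jaw": 20}]'

```text
clock: 12.82
eef_pos: [0.5321, -0.0751, 0.1017]
tool_rot: [0.549, 0.558, -0.435, 0.445]
force: [0.7, 0.3, -2.4]
width: 0.0353
```

```bash
python3 chk.py w6.png
python3 - <<'E'
from h import *
p,r,s=cur(); h=pinpose(30,95,21); print('err',rel(p,r,*h))
s,im,d=grab('scene','s6.png')
uu,vv,P=cloud('scene',s,d); Q=BR.inv().apply(P-BT)*1e3
m=(abs(Q[:,0]+3)<30)&(Q[:,1]>110)&(Q[:,1]<260)&(Q[:,2]>130)&(Q[:,2]<230)
for y in range(110,230,10):
    k=m&(abs(Q[:,1]-y)<5)
    if k.sum(): print(y,k.sum(),Q[k][:,2].max().round(1),Q[k][:,0].mean().round(1))
E
```

```text
tcp [ -2.5  88.1 101.7] 0.03533767271932834 [ 0.7  0.3 -2.4] [-0.19  0.02  0.02]
6256 z range -104.02260987402089 -25.01374809107362
pin angle vs tool (expected 8): 8.539499497975552 [  0.15015587 -32.96307633]
err ([-0.003, 0.002, -0.003], [-0.0003, -0.0001, -0.0003])
120 1 147.7 -6.3
130 7 154.1 1.8
140 21 157.8 6.3
150 22 162.1 11.5
160 26 163.7 10.1
170 25 166.3 10.1
180 28 169.7 7.6
190 30 166.6 2.1
210 5 131.4 -7.6
220 4 132.3 7.2
```

Emit:
step_arm --plan '[{"linear": [-0.009,0,-0.06],"rotation": [0,0,0],"jaw": 20},{"linear": [-0.018,0,-0.12],"rotation": [0,0,0],"jaw": 20},{"linear": [-0.027,0,-0.19],"rotation": [0,0,0],"jaw": 20},{"linear": [-0.037,0,-0.26],"rotation": [0,0,0],"jaw": 20},{"linear": [-0.048,0,-0.34],"rotation": [0,0,0],"jaw": 20},{"linear": [-0.059,0,-0.42],"rotation": [0,0,0],"jaw": 20},{"linear": [-0.07,0,-0.5],"rotation": [0,0,0],"jaw": 20},{"linear": [-0.082,0,-0.58],"rotation": [0,0,0],"jaw": 20},{"linear": [-0.093,0,-0.66],"rotation": [0,0,0],"jaw": 20},{"linear": [-0.104,0,-0.74],"rotation": [0,0,0],"jaw": 20},{"linear": [-0.115,0,-0.82],"rotation": [0,0,0],"jaw": 20},{"linear": [-0.13,0,-0.92],"rotation": [0,0,0],"jaw": 20},{"linear": [-0.13,0,-0.92],"rotation": [0,0,0],"jaw": 20},{"linear": [-0.13,0,-0.92],"rotation": [0,0,0],"jaw": 20}]'

```text
clock: 14.08
eef_pos: [0.5277, 0.1007, 0.1693]
tool_rot: [0.548, 0.56, -0.434, 0.446]
force: [0.4, -0.2, -2.5]
width: 0.0354
```

```bash
python3 chk.py w7.png
python3 - <<'E'
from h import *
p,r,s=cur();print(s['qpos'])
h=pinpose(30+172.7,95+66.3,21); print('err',rel(p,r,*h))
print(rel(p,r,p+[0,0,.2],r), rel(p,r,p+[0,0,.2],R.from_rotvec(BR.apply([-np.radians(15),0,0]))*r))
E
```

```text
tcp [  0.8 264.  169.3] 0.035388369488810585 [ 0.4 -0.2 -2.5] [-0.2   0.01 -0.02]
6242 z range -104.06061786438288 -25.006690376371942
pin angle vs tool (expected 8): 8.501665771123228 [  0.14948072 -33.0050698 ]
[ 0.06687073  0.01884689 -0.03022965  1.5090848   0.22821605  1.61614985]
err ([0.002, 0.003, 0.009], [0.0001, -0.0003, -0.0004])
([-0.974, 0.002, -0.227], [0.0, 0.0, 0.0]) ([-0.974, 0.002, -0.227], [-0.0003, -0.0417, 0.0008])
```

Emit:
step_arm --plan '[{"linear": [-0.08,0,-0.018],"rotation": [0,0,0],"jaw": 20},{"linear": [-0.17,0,-0.04],"rotation": [0,0,0],"jaw": 20},{"linear": [-0.27,0,-0.063],"rotation": [0,0,0],"jaw": 20},{"linear": [-0.37,0,-0.086],"rotation": [0,0,0],"jaw": 20},{"linear": [-0.47,0,-0.11],"rotation": [0,0,0],"jaw": 20},{"linear": [-0.57,0,-0.133],"rotation": [0,0,0],"jaw": 20},{"linear": [-0.67,0,-0.156],"rotation": [0,0,0],"jaw": 20},{"linear": [-0.77,0,-0.18],"rotation": [0,0,0],"jaw": 20},{"linear": [-0.87,0,-0.203],"rotation": [0,0,0],"jaw": 20},{"linear": [-0.97,0,-0.226],"rotation": [0,0,0],"jaw": 20},{"linear": [-0.97,0,-0.226],"rotation": [0,0,0],"jaw": 20},{"linear": [-0.97,0,-0.226],"rotation": [0,0,0],"jaw": 20},{"linear": [-0.97,0,-0.226],"rotation": [0,0,0],"jaw": 20},{"linear": [-0.97,0,-0.226],"rotation": [0,0,0],"jaw": 20},{"linear": [-0.97,0,-0.226],"rotation": [0,0,0],"jaw": 20}]'

```text
clock: 15.38
eef_pos: [0.5274, 0.0989, 0.3663]
tool_rot: [0.548, 0.56, -0.435, 0.444]
force: [-0.0, -0.3, -2.7]
width: 0.0354
```

```bash
python3 chk.py w8.png
python3 - <<'E'
from h import *
p,r,s=cur();print(own(p),abs(s['dq']).max())
s,im,d=grab('scene','s8.png')
E
```

```text
tcp [3.000e-01 2.621e+02 3.663e+02] 0.0353852199840068 [-0.  -0.3 -2.7] [-0.11 -0.03 -0.  ]
6234 z range -104.14423763555683 -25.004188077766628
pin angle vs tool (expected 8): 8.612513733819005 [  0.15145919 -32.89769899]
[3.35921577e-01 2.62148628e+02 3.66499138e+02] 0.010016581022439037
```

View pics/s8.png

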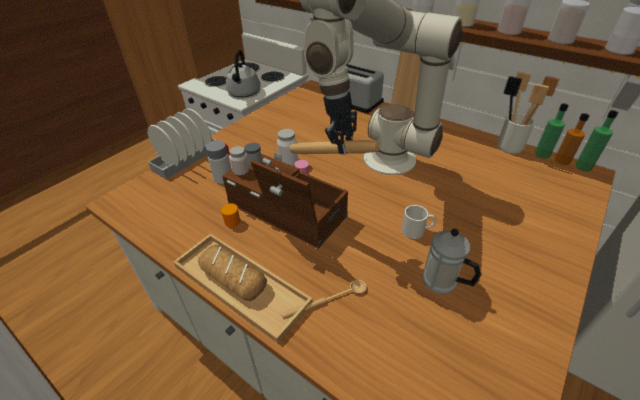

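The pin is held at px (292–378, 147), clear above the box. The lid is up, the jar and tin are on the shut half, and the mug, press, grinder and sugar jar are where they were.

```bash
python3 -c "
from h import *
print(manip.close_job()); s=manip.get_state(); print(s['clock'],s['width'],s['force'])"
```

```text
the job is handed in; nothing more can be done
None
the job is handed in; nothing more can be done
```

The job is handed in with the rolling pin out of the box and held still in the gripper. It took about 15.5 s of the 70 s.

**What I did:**
1. I pushed the hasp off the bare half-lid.
2. I lifted that lid by its knob to about 50°, then pushed it up from the front. The depth image put it at about 100°.
3. I gripped the pin about 60 mm from its middle and tilted it to about 21°. Then I drew it out along its own axis from under the shut half and lifted it clear.

**Last checks:**
- **Grip:** the wrist carried about 2.7 N, which is just the pin's weight. The jaw opening stayed at 35.4 mm and the pin had not slipped, with the arm practically still.
- **Height:** I worked out the pin's lower end to be about 0.30 m above the counter; the shut lid's top is at 0.14 m.
- **Surroundings:** the last scene picture shows the lid standing and the jar and tin still on the shut half. The mug, press, grinder and sugar jar look unmoved, but I judged that by eye and did not measure it.

**Discrepancies:** the gripper reads widths slightly low, about 35 mm on the 36 mm knob and 35 mm on the 38 mm pin. The pin's pitch in the gripper read about 8.6° where I expected 8°, and it stayed the same throughout. No check failed, and I could not read the state after handing in.

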